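Mount the toroid on its stud

TASK

Fit the toroidal transformer into the open power-supply chassis: first slide the tongue of the yellow zinc mounting plate fully home under the dark keeper bar, so that the plate lies flat on the chassis floor with its shoulders against the bar's feet. Then, centred over the plate's stud, stack in this order and flat on one another: black rubber pad, copper toroid, red fibre washer, steel dished washer (hub down). Lower the toroid onto its pad rather than dropping it, and leave the brass nut, the green resistor and the battery where they lie on the mat.

Things in the scene. Friction and masses are not known exactly. Their poses are not given: they have to be found in the camera images.
- chassis: Open aluminium tray fixed to the bench, left or right. Origin: on its underside (bench height) below the place of the stud's axis when the plate is home; z up, +x: the way the plate slides home. Runs x -135 to +185, y -88 to +88 mm; near and side walls 25 mm high, floor 3 mm thick and free up to the keeper bar; from x = +105 mm on fixed circuit parts up to 55 mm tall.
- slot (a point): Middle of the low slot's mouth, at floor level (chassis x = +60 mm, y = 0, z = 3 mm; same axes), under the near edge of the dark steel keeper bar. The bar lies across y, 16 mm deep in x, 10 to 18 mm above the floor (bolt heads at its ends to 22 mm), on two feet at 36 to 51 mm either side: the slot is 72 mm wide, 10 mm high. The plate's shoulders stop against the feet's near faces.
- plate: Yellow zinc steel plate, 0.35 kg, 5 mm thick, with a fixed upright steel stud, 10 mm diameter, z = 5 to 67 mm (last 4 mm tapered), by which it can be carried and slid. Origin: on its underside on the stud's axis, near the centre of mass. Body x -75 to +60, y -45 to +45 mm; tongue x +60 to +80, y -30 to +30 mm (+x: to the tongue). Home: axes along the chassis's, origin at its x = y = 0, z = 3 mm.
- pad: Black rubber pad: flat ring 66 mm outside diameter, 18 mm hole, 9 mm thick. Origin: centre of its underside, z up. Goes directly on the plate. At the start the four rings lie flat on the blue mat (3 mm thick, its top at 3 mm) in changing places, the plate beside them.
- toroid: Toroidal transformer wound in copper with some amber tape: ring 66 mm outside diameter, 34 mm hole, 30 mm tall, 0.32 kg. Origin: centre of its underside, z up. Goes on the rubber pad.
- fibre: Brick-red fibre washer: flat ring 62 mm outside diameter, 36 mm hole, 8 mm thick. Origin: centre of its underside, z up. Goes on the toroid.
- dish: Bright steel dished washer: flange 60 mm outside diameter, 5 mm thick (z = 5.5 to 10.5 mm), on a hub of 22 mm diameter (z = 0 to 5.5 mm) on which it stands at the start; 15 mm hole right through; low rim on the flange's top to z = 13 mm. Origin: centre of the hub's underside, z up. Goes on last, hub down into the fibre washer's hole, flange flat on the fibre.
- nut: Brass hexagon nut, 21 mm over corners, 8 mm tall, lying on the mat between the rings. To be left alone: it is tightened later. Origin: centre of its underside.
- resistor: Green tubular power resistor with steel end brackets, 92 x 24 x 26 mm, lying on the mat. To be left alone. Origin: centre of its underside.
- battery: Black and copper 9 V block battery, 48 x 26 x 17 mm, lying on the mat. To be left alone. Origin: centre of its underside.
Mind the look-alikes: they are no part of the job. Of the things like the dish, leave any that is pink; of the rest the smaller one is meant. Several things have the shape of the pad; the one meant has the colours described above.

How it is judged:
By the outcome, as a careful person would: the job done as asked, in the order asked, and still so for the second after the job is handed in, with the robot touching nothing.
It also fails if it takes over 138 s, if anything falls off the work surface, if the arm or the gripper's body presses on something with over 40 N, if the wrist force passes 120 N, or if a joint passes its speed limit or range.

ROBOT

A 7-joint arm with a two-finger parallel gripper is mounted at the origin on the work surface. World frame = base frame: x ahead of the robot, y to its left, z up, the work surface at z = 0. Lengths are in m, angles in rad, forces in N, time in s.
With the tool pointing down it reaches from about 0.4 to 0.9 m from the base axis. Payload 5.5 kg.
Tool frame: the origin (TCP) lies at the very end of the fingers, on their centre line; the grasp point (between the pads) lies env.grasp_offset behind it (env.grasp_offset is the distance from the TCP to the grasp point, in m); z points along the fingers, y is the direction in which the jaws open and shut (so a half turn about z gives the same grasp; the last joint's range is limited). The gripper opens to 92 mm and grips with 3 to 60 N. Pads are 19 mm wide; open, the fingers measure 130 mm over their backs; the gripper's body (75 mm by 190 mm) begins 47 mm behind the grasp point.
Start: joints at [0.263, 0.501, -0.427, 1.55, 0.221, 1.138, -0.21], TCP at [0.65, 0, 0.227] pointing down, gripper open.
Joint ranges: [-2.88, 2.88], [-0.31, 2.03], [-1.54, 1.56], [0.2, 2.42], [-1.41, 4.55], [0.19, 2.02], [-2.57, 2.57]. Speed limits (rad/s): [2.57, 2.57, 3.14, 3.14, 3.14, 3.14, 3.14].

INTERFACE

Orientations are given as a 3x3 rotation matrix whose columns are the frame's x, y, z axes.
In Python, from cell import env, viewer, job gives the robot as it stands. Calls block until the motion is done:
- env.goto(position, orientation): joint-space move of the TCP to a pose.
- env.move_straight(position, max_speed=0.15, frame=None): straight line of the TCP; frame=None keeps the orientation; max_speed is the mean speed in m/s.
- env.set_joints(angles): joint-space move.
- env.gripper_to(opening, newtons=None): finger opening in m; newtons is the grip in N (None keeps the last); returns when the fingers have stopped.
- env.pause(seconds).
- env.ik(position, orientation): joint angles nearest the present ones, or None.
- env.sense(): the state.
- viewer.camera(name): name is "scene" or "side" or "wrist"; returns the picture (480x640x3 uint8, red, green, blue); there is no depth.
- viewer.camera_params(name): a dict with "mtx" (3x3 intrinsics, pixels), "rvec" (rotation vector, rad) and "tvec" (3), from world to camera coordinates, as OpenCV has them. Camera axes: x right, y down, z forward; pixel columns grow to the right and rows downward; lengths in m; the calibration is good to about 2 mm. A picture is of the moment at which its call begins: read the wrist's pose just before it. camera_params takes no time and is no camera call; for the wrist camera it gives the pose at the moment of the call.
A pose or a line that the arm cannot do raises env.Unreachable and nothing moves.
- job.job_done(): hands the job in, once; it reports no verdict.
The state is a dict: "clock": time; "joint_pos": joint angles; "qvel": joint speeds; "tau": joint torques, N m; "tcp_pos": TCP position; "tcp_rot": TCP orientation; "wrist_force": force on the tool from outside, world axes, zero at the start; "torque": the same for the moment, N m; "finger_gap": finger opening in m.
Only numpy, scipy, OpenCV 4.12 (cv2) and the standard library are available. Lean on these libraries where they do the work, as an engineer would, in place of code of your own. Each camera call takes 0.05 s, during which the arm holds its last target. There are 200 camera calls.

## Working session

There is one attempt and no reset: what is moved stays moved. The work goes in short steps, each a Python script; the robot and the scene stay as the last script left them, time stands still between calls to the robot, and variables do not carry over. Pictures are saved under pics/ and viewed, about 12 in all and at most 16, crops included, and the job is handed in when it is done.

```bash
ls; mkdir -p pics
python3 - <<'E'
from cell import env,viewer
import cv2
print(env.grasp_offset, env.sense())
for n in("scene","side","wrist"):
    im=viewer.camera(n); cv2.imwrite(f"pics/{n}0.png",im[:,:,::-1]); print(n,viewer.camera_params(n))
E
```

```text
pics
0.0188 {'clock': 0.0, 'joint_pos': array([ 0.26322545,  0.50186395, -0.42675637,  1.5514721 ,  0.22083941,
        1.13828936, -0.21026766]), 'qvel': array([ 0.00033335, -0.00336781,  0.00076415, -0.00051572, -0.00045146,
        0.00224324, -0.00162108]), 'tau': array([-1.62834690e-04, -5.66597199e+01, -5.81602022e+00, -2.79113513e+01,
       -6.85700797e-02,  3.08415934e-02,  1.78752666e-04]), 'tcp_pos': array([ 6.49289081e-01, -9.34188176e-05,  2.25655991e-01]), 'tcp_rot': array([[-5.21218097e-05,  9.99998057e-01, -1.97070403e-03],
       [ 9.99999998e-01,  5.21590553e-05,  1.88482453e-05],
       [ 1.89509988e-05, -1.97070305e-03, -9.99998058e-01]]), 'wrist_force': array([ 0.15623809,  0.75878226, -0.16832012]), 'torque': array([-0.00089052, -0.02464632, -0.0191517 ]), 'finger_gap': 0.09191389084277257}
scene {'mtx': array([[489.00748809,   0.        , 317.43156404],
       [  0.        , 489.00748809, 232.86306538],
       [  0.        ,   0.        ,   1.        ]]), 'rvec': array([ 0.70336617,  2.72587225, -0.94195984]), 'tvec': array([ 0.38524044, -0.15324396,  1.140984  ])}
side {'mtx': array([[508.61932905,   0.        , 314.55021413],
       [  0.        , 508.61932905, 236.59525436],
       [  0.        ,   0.        ,   1.        ]]), 'rvec': array([ 2.11025682, -0.74576464,  0.39558991]), 'tvec': array([-0.35706222,  0.20684751,  1.07722809])}
wrist {'mtx': array([[399.54186291,   0.        , 316.37892846],
       [  0.        , 399.54186291, 241.7940619 ],
       [  0.        ,   0.        ,   1.        ]]), 'rvec': array([-2.83270762, -0.0031342 ,  0.0037405 ]), 'tvec': array([-0.64808261, -0.03902313,  0.39165318])}
```

View pics/scene0.png

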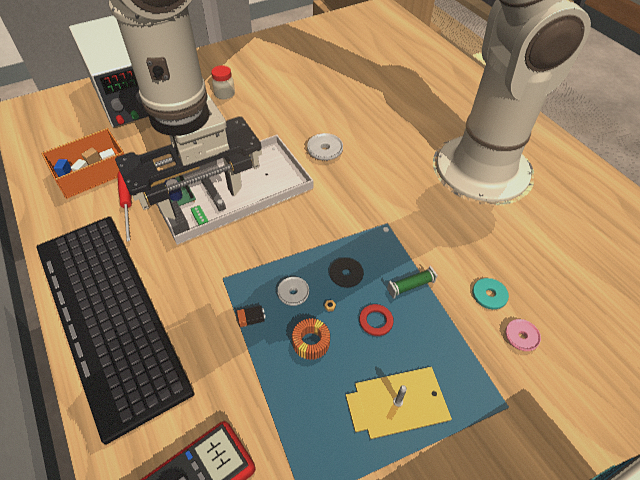

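View pics/side0.png

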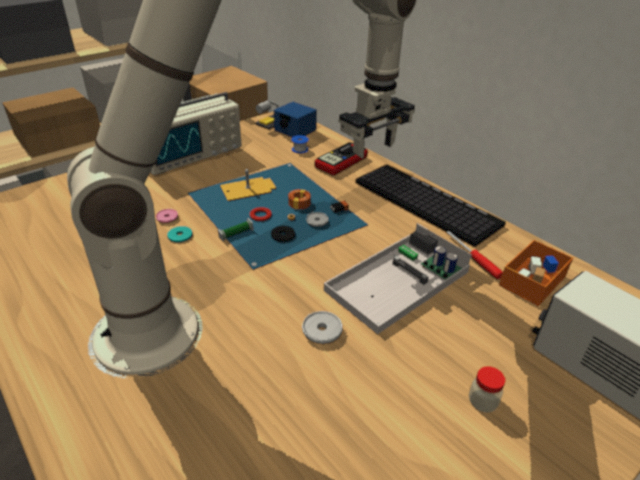

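Scene: dish candidates are steel (293,291) on the mat, bigger steel (324,147) by the chassis, and pink (522,334). Pad candidates are black (346,271) on the mat and teal (491,293); pink may be either shape. The red ring is at (376,319), the toroid at (311,338), the plate at (400,402) with its tongue to the left, and the chassis at (235,190). I'll get rough positions next.

```bash
cat > h.py <<'E'
from cell import env,viewer,job
import numpy as np, cv2
def cast(P,uv,z):
    uv=np.asarray(uv,float).reshape(-1,1,2)
    R=cv2.Rodrigues(P["rvec"])[0]; C=-R.T@P["tvec"]
    n=cv2.undistortPoints(uv,P["mtx"],None)[:,0]
    d=np.c_[n,np.ones(len(n))]@R
    return C+d*((z-C[2])/d[:,2])[:,None]
def proj(P,X): return cv2.projectPoints(np.asarray(X,float).reshape(-1,1,3),P["rvec"],P["tvec"],P["mtx"],None)[0][:,0]
def shot(n,f=None):
    P=viewer.camera_params(n); im=viewer.camera(n)
    if f: cv2.imwrite(f"pics/{f}.png",im[:,:,::-1])
    return P,im
def R_yaw(a):  # tool down, jaw axis (tool y) at world angle a
    y=np.array([np.cos(a),np.sin(a),0]); z=np.array([0,0,-1.]); return np.c_[np.cross(y,z),y,z]
E
python3 - <<'E'
from h import *
np.set_printoptions(precision=4,suppress=True)
P=viewer.camera_params("scene")
for k,uv,z in [("dish",(293,288),.013),("bigdish",(324,146),.013),("pink",(522,334),.01),("teal",(491,293),.01),("pad",(346,271),.012),("fibre",(376,319),.011),("toroid",(311,334),.033),("nut",(330,305),.011),("plate stud base",(399,405),.008),("plate L",(348,410),.008),("resist",(412,282),.016),("bat",(250,315),.02),("chassis nearR",(313,185),.025),("chassis top",(275,138),.025),("ch bl",(178,243),.0),("mat c",(386,228),.003),("mat l",(224,278),.003)]:
    print(k,cast(P,uv,z)[0][:2])
E
```

```text
dish [0.5422 0.0874]
bigdish [ 0.2963 -0.2279]
pink [0.23   0.3656]
teal [0.221  0.2743]
pad [0.4348 0.1019]
fibre [0.4408 0.2162]
toroid [0.5627 0.1953]
nut [0.499  0.1514]
plate stud base [0.4926 0.3628]
plate L [0.5687 0.3298]
resist [0.3399 0.1856]
bat [0.6372 0.1044]
chassis nearR [ 0.3864 -0.1182]
chassis top [ 0.3915 -0.2963]
ch bl [ 0.6948 -0.1281]
mat c [0.3021 0.045 ]
mat l [ 0.6456 -0.0023]
```

View pics/wrist0.png

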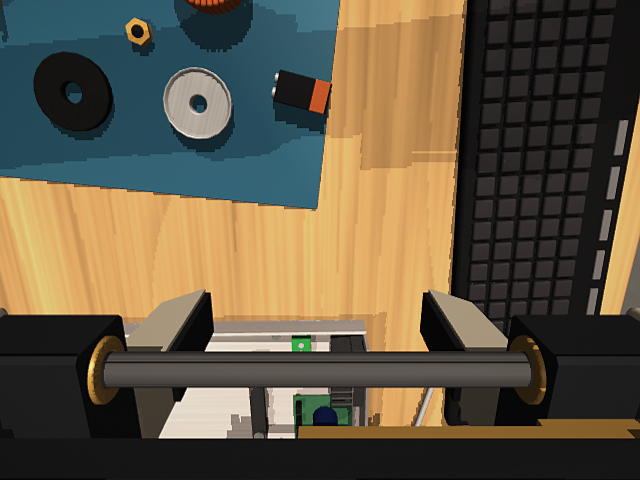

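Run:
```python
from h import *
np.set_printoptions(precision=4,suppress=True)
P=viewer.camera_params("wrist"); print(-cv2.Rodrigues(P["rvec"])[0].T@P["tvec"], cv2.Rodrigues(P["rvec"])[0][2])
for k,p in [("chas",(0.53,-0.30,0.30)),("mat",(0.48,0.06,0.32))]:
    env.goto(p,R_yaw(0)); P,im=shot("wrist","w_"+k); np.savez("pics/"+k,im=im,**P)
    P,im=shot("scene","s_"+k)
print(env.sense()["clock"],env.sense()["joint_pos"])
```

```text
[0.6491 0.083  0.3831] [-0.0022 -0.304  -0.9527]
2.975 [ 0.4179  0.1223 -0.6432  1.8297  0.0781  1.2151 -0.2517]
```

```bash
python3 -c "
import cv2,numpy as np
a=[cv2.resize(cv2.imread('pics/'+n+'.png'),(400,300),interpolation=cv2.INTER_AREA) for n in('w_chas','w_mat','s_chas','s_mat')]
cv2.imwrite('pics/m1.png',np.vstack([np.hstack(a[:2]),np.hstack(a[2:])]))"
```

```text
(no output)
```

View pics/m1.png

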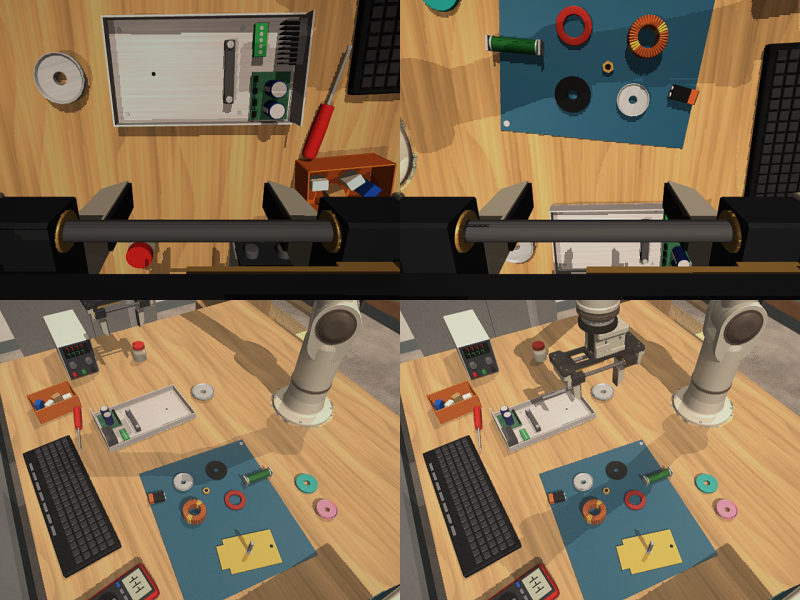

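Top row: the wrist views show the chassis with the keeper bar at half-scale (230,73), and the mat rings unobstructed. The plate is still to be imaged. Next I'll shoot it and segment by colour.

```bash
cat > seg.py <<'E'
from h import *
def masks(im):
    h,s,v=cv2.split(cv2.cvtColor(im,cv2.COLOR_RGB2HSV))
    return dict(pad=((v<60)&(s<90)), fibre=(((h<5)|(h>174))&(s>150)&(v>80)), toroid=((h>5)&(h<24)&(s>130)&(v>50)),
      dish=((s<45)&(v>90)), plate=((h>18)&(h<32)&(s>100)&(v>110)))
def blob(m,near,close=5,rad=120):
    """largest contour near pixel"""
    m=m.astype(np.uint8)*255; k=np.zeros_like(m); cv2.circle(k,tuple(int(a) for a in near),rad,255,-1); m&=k
    m=cv2.morphologyEx(m,cv2.MORPH_OPEN,np.ones((3,3)))
    m=cv2.morphologyEx(m,cv2.MORPH_CLOSE,np.ones((close,close)))
    c,_=cv2.findContours(m,cv2.RETR_EXTERNAL,cv2.CHAIN_APPROX_NONE)
    return max(c,key=cv2.contourArea)[:,0].astype(float)
ZM=dict(pad=.0045,fibre=.004,toroid=.015,dish=.009); 
def ring(P,im,name,near,z0,rad=60):
    c=blob(masks(im)[name],near,rad=rad); c=cv2.convexHull(c.astype(np.float32))[:,0]
    w=cast(P,c,z0+ZM[name])[:,:2].astype(np.float32)
    (x,y),r,a=cv2.fitEllipse(w.reshape(-1,1,2)); return np.array([x,y]),r
E
python3 - <<'E'
from seg import *
np.set_printoptions(precision=4,suppress=True)
env.goto((0.48,0.20,0.28),R_yaw(0)); P,im=shot("wrist","w_plate"); np.savez("pics/plate",im=im,**P)
for f in("mat","plate"):
    D=np.load(f"pics/{f}.npz"); P={k:D[k] for k in("mtx","rvec","tvec")}; im=D["im"]
    for n,p in dict(pad=(.4348,.1019),fibre=(.441,.216),toroid=(.563,.195),dish=(.542,.087)).items():
        uv=proj(P,[[*p,.01]])[0]
        try: print(f,n,uv,*ring(P,im,n,uv,.003))
        except Exception as e: print(f,n,uv,"fail",str(e)[:80])
D=np.load("pics/plate.npz"); P={k:D[k] for k in("mtx","rvec","tvec")}; im=D["im"]
im1=im[:300,:,::-1]; D=np.load("pics/chas.npz"); ch=cv2.resize(D["im"][10:220,150:530,::-1],None,fx=2.1,fy=2.1,interpolation=cv2.INTER_CUBIC)
cv2.imwrite("pics/plate_c.png",im1); cv2.imwrite("pics/ch_c.png",ch)
E
```

```text
mat pad [277.3736 150.6347] [0.433 0.101] (0.06390663981437683, 0.06444571167230606)
mat fibre [279.9837  40.3112] [0.4384 0.2157] (0.06062169745564461, 0.061105601489543915)
mat toroid [394.2662  61.8843] [0.5644 0.1973] (0.06604629755020142, 0.06652543693780899)
mat dish [370.5706 163.7893] [0.5438 0.0915] (0.059336431324481964, 0.060221657156944275)
plate pad [278.122  278.4844] [0.4335 0.1008] (0.06393112987279892, 0.06633951514959335)
plate fibre [281.0171 179.7462] [0.4387 0.2151] (0.061121463775634766, 0.0618513859808445)
plate toroid [394.051  199.3769] [0.5634 0.195 ] (0.06673359870910645, 0.0718453973531723)
plate dish [370.3817 290.5479] [0.544  0.0914] (0.059815745800733566, 0.062494996935129166)
```

View pics/plate_c.png

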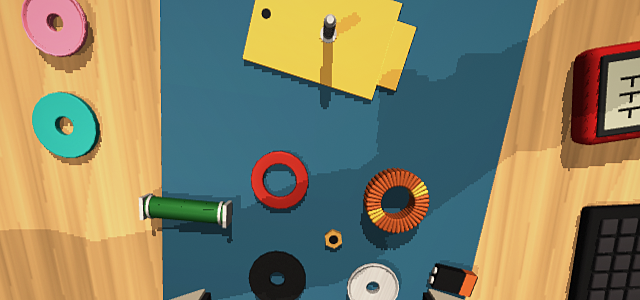

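View pics/ch_c.png

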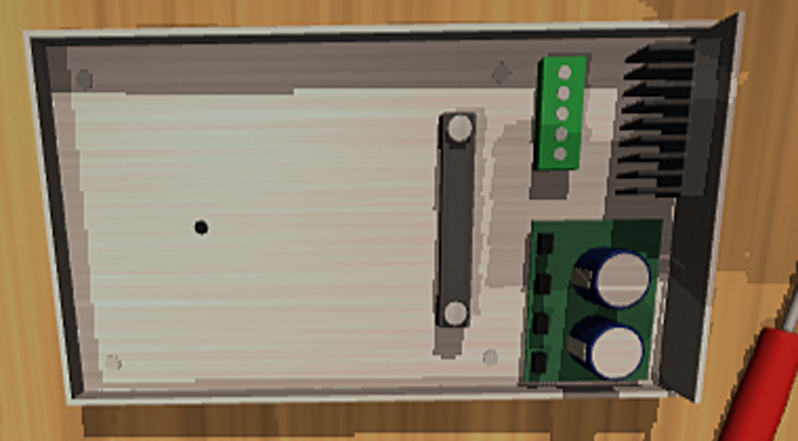

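The wrist crop shows the plate with its tongue to the right, stud base about (328,38), and the candidates. Black pad (277,275) measures about 64 mm and the mat dish (373,286) about 60 mm; teal (66,125) and pink (55,20) are decoys. The chassis crop has bolts at (459,128) and (455,313), and near rim corners at (24,32) and (70,403).

Run:
```python
from seg import *
np.set_printoptions(precision=4,suppress=True)
D=np.load("pics/chas.npz"); P={k:D[k] for k in("mtx","rvec","tvec")}
c=lambda u,z:cast(P,np.array(u)/2.1+(150,10),z)[:,:2]
b=c([(459,128),(455,313)],.025); print("bolts",b,np.linalg.norm(b[0]-b[1]))
r=c([(24,32),(70,403)],.025); print("near rim",r,np.linalg.norm(r[0]-r[1]))
s=c([(24,33),(690,22),(70,403),(660,396)],.025); print("side rims",s)
e=c([(440,115),(436,325)],.021); print("bar near edge",e)
yaws=[np.arctan2(*(b[0]-b[1])[::-1])-np.pi/2,np.arctan2(*(r[0]-r[1])[::-1])-np.pi/2,np.arctan2(*(s[1]-s[0])[::-1]),np.arctan2(*(s[3]-s[2])[::-1])]
print("yaw deg",np.degrees(yaws))
y=np.mean(yaws);ex=np.array([np.cos(y),np.sin(y)]); print("origin bolts",b.mean(0)-.068*ex,"rim",r.mean(0)+.135*ex)
big=cast(P,blob(masks(D["im"])["dish"],(95,125),rad=60),.01)[:,:2]; print("big dish dia",cv2.minEnclosingCircle(big.astype(np.float32))[1]*2)
# IK checks
for p in[(0.5,.36,.03),(.52,-.207,.03),(.433,.1,.005),(.564,.196,.005),(.4385,.2155,.005),(.52,-.207,.15)]:
    for a in(np.pi/2,-np.pi/2):
        q=env.ik(p,R_yaw(a)); print(p,round(a,1),None if q is None else q)
env.goto((0.48,0.27,0.28),R_yaw(0)); P,im=shot("wrist","w_plate2"); np.savez("pics/plate2",im=im,**P)
ct=blob(masks(im)["plate"],proj(P,[[.5,.36,.008]])[0],close=15,rad=140)
ap=cv2.approxPolyDP(cv2.convexHull(ct.astype(np.float32)),3,True)[:,0]; print(ap, cast(P,ap,.008)[:,:2])
cv2.imwrite("pics/pl2c.png",im[:250,150:550,::-1].repeat(2,0).repeat(2,1))
```

```text
bolts [[ 0.5815 -0.1731]
 [ 0.5832 -0.2597]] 0.08662882630894243
near rim [[ 0.3791 -0.1331]
 [ 0.3836 -0.307 ]] 0.17400687545536847
side rims [[ 0.3791 -0.1335]
 [ 0.6856 -0.1277]
 [ 0.3836 -0.307 ]
 [ 0.6921 -0.3019]]
bar near edge [[ 0.5726 -0.167 ]
 [ 0.5742 -0.2663]]
yaw deg [1.171  1.4534 1.0788 0.9496]
origin bolts [ 0.5144 -0.2178] rim [ 0.5163 -0.2173]
big dish dia 0.08839980512857437
(0.5, 0.36, 0.03) 1.6 [-0.0876  0.8236 -0.8181  1.7531  0.7477  0.9066  0.3363]
(0.5, 0.36, 0.03) -1.6 [-0.4064  0.6806 -0.3517  1.7644  0.3223  0.7536 -2.4939]
(0.52, -0.207, 0.03) 1.6 [ 0.8549  0.6906 -0.6817  1.901   0.6144  0.7701  1.3979]
(0.52, -0.207, 0.03) -1.6 [ 0.5765  0.6003 -0.3119  1.9104  0.2817  0.6732 -1.4768]
(0.433, 0.1, 0.005) 1.6 [ 0.3227  0.6137 -0.7246  2.1804  0.7337  0.6066  0.6294]
(0.433, 0.1, 0.005) -1.6 [-0.0106  0.513  -0.3229  2.1906  0.341   0.4844 -2.1693]
(0.564, 0.196, 0.005) 1.6 [ 0.1881  0.8262 -0.7784  1.8075  0.7667  0.8393  0.598 ]
(0.564, 0.196, 0.005) -1.6 [-0.1404  0.6903 -0.315   1.819   0.3183  0.6821 -2.2078]
(0.4385, 0.2155, 0.005) 1.6 [ 0.1078  0.6839 -0.7635  2.0762  0.7626  0.6846  0.4032]
(0.4385, 0.2155, 0.005) -1.6 [-0.2367  0.5635 -0.3304  2.087   0.3426  0.542  -2.3863]
(0.52, -0.207, 0.15) 1.6 [ 0.9039  0.5014 -0.7355  1.8427  0.4066  0.9536  1.5596]
(0.52, -0.207, 0.15) -1.6 [ 0.6199  0.4219 -0.3609  1.852   0.1856  0.9005 -1.3986]
[[266.  43.]
 [395.  83.]
 [409. 106.]
 [390. 160.]
 [363. 168.]
 [246. 132.]] [[0.4302 0.419 ]
 [0.558  0.3829]
 [0.5736 0.3611]
 [0.5574 0.307 ]
 [0.5291 0.2985]
 [0.4064 0.3353]]
```

View pics/pl2c.png

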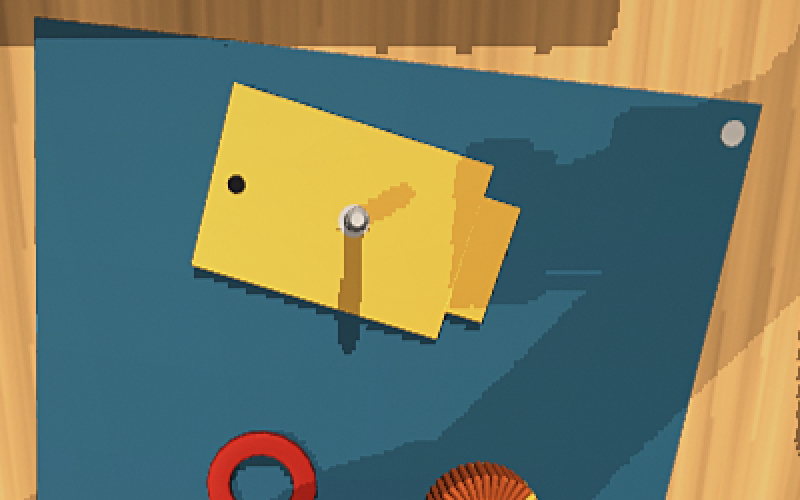

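Run:
```python
from seg import *
np.set_printoptions(precision=4,suppress=True)
D=np.load("pics/plate2.npz"); P={k:D[k] for k in("mtx","rvec","tvec")}
s=cast(P,[(327,111)],.008)[0]; t=cast(P,[(328,108)],.069)[0]; print("stud",s,t)
yaw=np.radians(-16.1); R=R_yaw(np.pi/2+yaw)
xy=(s[:2]+t[:2]+np.array([.488,.357]))/3; print(xy)
env.gripper_to(.05,60)
env.goto((*xy,.12),R)
env.move_straight((*xy,.029)); env.gripper_to(0.0,60)
S=env.sense(); print(S["finger_gap"],S["wrist_force"],S["tcp_pos"],S["clock"])
env.move_straight((*xy,.034),.05); env.pause(.2); S=env.sense(); print(S["finger_gap"],S["wrist_force"],S["torque"],S["tcp_pos"])
shot("side","side1")
env.move_straight((*xy,.12)); shot("scene","sc1")
S=env.sense(); print(S["finger_gap"],S["wrist_force"],S["tcp_pos"],S["clock"])
a=cv2.imread("pics/side1.png")[80:280,150:420]; b=cv2.imread("pics/sc1.png")[200:480,250:560]
cv2.imwrite("pics/m2.png",np.hstack([cv2.resize(a,(400,400)),cv2.resize(b,(400,400))]))
```

```text
stud [0.4902 0.3562 0.008 ] [0.4896 0.3582 0.069 ]
[0.4893 0.3571]
0.009084364286549932 [ 0.2739 -0.6008  0.7025] [0.4894 0.3572 0.0291] 7.2917
0.00894712733636192 [-0.118   0.6672 -3.0247] [ 0.1081 -0.051  -0.0072] [0.4891 0.3569 0.0338]
0.00888927435645134 [-0.4391 -0.2023 -2.9691] [0.4888 0.3562 0.1189] 8.5667
```

View pics/m2.png

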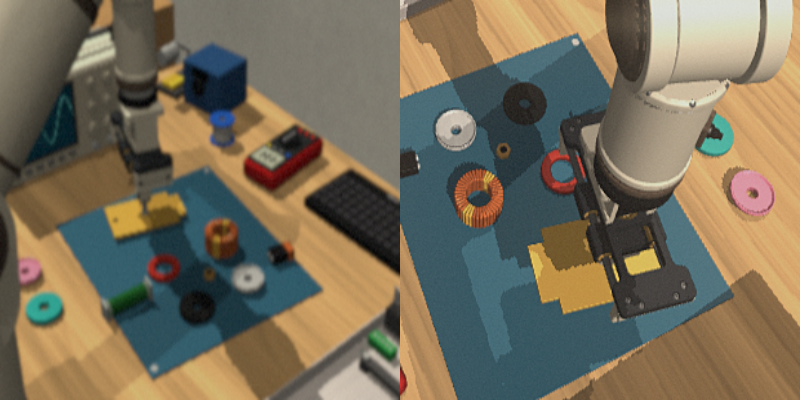

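Plate is lifted level (gap 9 mm, about 3 N). Next I'll carry it to the chassis, lower it and slide it in.

```bash
cat >> h.py <<'E'
CY=np.radians(1.15); CO=np.array([.5152,-.2176]); CR=np.array([[np.cos(CY),-np.sin(CY)],[np.sin(CY),np.cos(CY)]])
RC=R_yaw(np.pi/2+CY)
def ch(x,y,z): return (*(CO+CR@[x,y]),z)
def st(m=""):
    S=env.sense(); p=CR.T@(S["tcp_pos"][:2]-CO); print(m,"t%.1f gap%.4f F%s chassis xy%s z%.4f"%(S["clock"],S["finger_gap"],S["wrist_force"].round(1),p.round(4),S["tcp_pos"][2])); return S
E
python3 - <<'E'
from h import *
env.goto((.49,.08,.17),R_yaw(np.pi/2-.1)); st()
env.goto(ch(-.042,0,.13),RC); st()
env.move_straight(ch(-.042,0,.05)); st("low")
for z in np.arange(.034,.0245,-.001):
    env.move_straight(ch(-.042,0,z),.04); S=st()
    if S["wrist_force"][2]>1: break
shot("scene","sc2"); shot("side","side2")
a=cv2.imread("pics/side2.png")[180:340,300:500]; b=cv2.imread("pics/sc2.png")[100:260,100:340]
cv2.imwrite("pics/m3.png",np.hstack([cv2.resize(a,(400,400)),cv2.resize(b,(400,400))]))
E
```

```text
t9.7 gap0.0090 F[-0.6 -0.3 -3.1] chassis xy[-0.0191  0.2994] z0.1700
 t10.8 gap0.0090 F[ 0.1  1.  -2.4] chassis xy[-0.0409  0.0023] z0.1304
low t11.5 gap0.0087 F[ 0.5  0.1 -3.2] chassis xy[-0.0411  0.0007] z0.0505
 t12.1 gap0.0090 F[ 0.1 -0.2 -2. ] chassis xy[-0.0421  0.0001] z0.0339
 t12.3 gap0.0088 F[-0.3 -0.4 -3.4] chassis xy[-0.042 -0.   ] z0.0331
 t12.6 gap0.0088 F[-0.4 -0.1 -3.2] chassis xy[-0.0421  0.    ] z0.0320
 t12.8 gap0.0089 F[-0.2 -0.1 -2.6] chassis xy[-0.0421  0.    ] z0.0309
 t13.1 gap0.0088 F[-0.4  0.4 -2.3] chassis xy[-0.0421  0.    ] z0.0299
 t13.3 gap0.0088 F[ 0.3  0.  -1.8] chassis xy[-0.0419 -0.    ] z0.0290
 t13.6 gap0.0089 F[-3.2  1.1 10.2] chassis xy[-0.0418 -0.0001] z0.0290
```

View pics/m3.png

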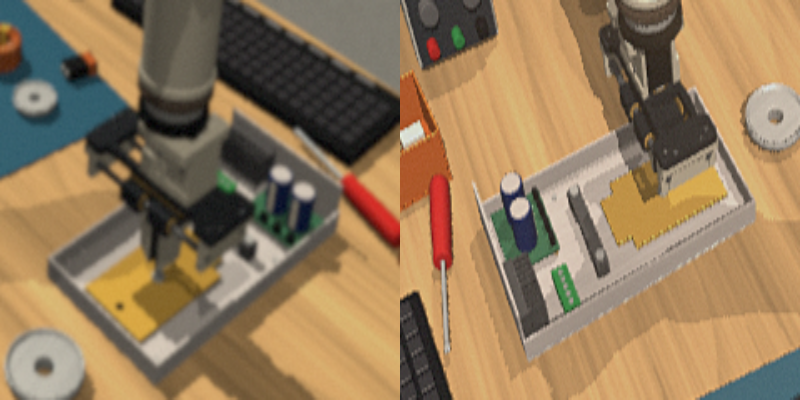

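Plate is flat on the floor, aligned ahead of the bar. Now I'll slide it home, watching the force.

Run:
```python
from h import *
env.move_straight(ch(-.042,0,.0292),.05); st()
env.move_straight(ch(-.015,0,.0292),.06); st()
x=-.015
while x<.012:
    x+=.0015; env.move_straight(ch(x,0,.0292),.04); S=st()
    if S["wrist_force"][0]<-12: break
env.pause(.2); st("end")
P,im=shot("wrist","w_home"); np.savez("pics/home",im=im,**P); shot("scene","sc3")
b=cv2.imread("pics/sc3.png")[110:250,130:330]
cv2.imwrite("pics/m4.png",cv2.resize(b,(600,420)))
```

```text
t13.9 gap0.0088 F[ 1.8  0.5 -2.6] chassis xy[-0.0421 -0.0001] z0.0291
 t14.5 gap0.0087 F[ 0.6  0.  -2.5] chassis xy[-0.0147  0.0003] z0.0291
 t14.8 gap0.0088 F[-2.   0.1 -0.9] chassis xy[-0.014   0.0001] z0.0291
 t15.0 gap0.0091 F[ 0.3  0.7 -3.8] chassis xy[-0.0117 -0.0002] z0.0291
 t15.2 gap0.0088 F[-0.5 -0.9 -2.1] chassis xy[-0.0102 -0.    ] z0.0292
 t15.5 gap0.0089 F[-1.5  0.8 -3.5] chassis xy[-0.0087  0.    ] z0.0292
 t15.8 gap0.0085 F[-0.2 -0.4 -2.4] chassis xy[-0.0073  0.    ] z0.0292
 t16.0 gap0.0088 F[ 0.7  0.1 -3.8] chassis xy[-0.0058  0.    ] z0.0292
 t16.2 gap0.0090 F[ 0.3  0.9 -2. ] chassis xy[-0.0043  0.    ] z0.0292
 t16.5 gap0.0088 F[-0.5  0.1 -2.9] chassis xy[-0.0028  0.    ] z0.0292
 t16.8 gap0.0089 F[-0.7  0.7 -2.6] chassis xy[-0.0014  0.    ] z0.0292
 t17.0 gap0.0089 F[-4.7  0.3  2.1] chassis xy[-0.0012 -0.0001] z0.0291
 t17.2 gap0.0090 F[-10.    0.8   7.4] chassis xy[-0.0012 -0.0002] z0.0291
 t17.5 gap0.0089 F[-13.7   0.5  12. ] chassis xy[-0.0012 -0.0001] z0.0290
end t17.7 gap0.0086 F[-13.8   1.4  12. ] chassis xy[-0.0012 -0.0001] z0.0290
```

View pics/m4.png

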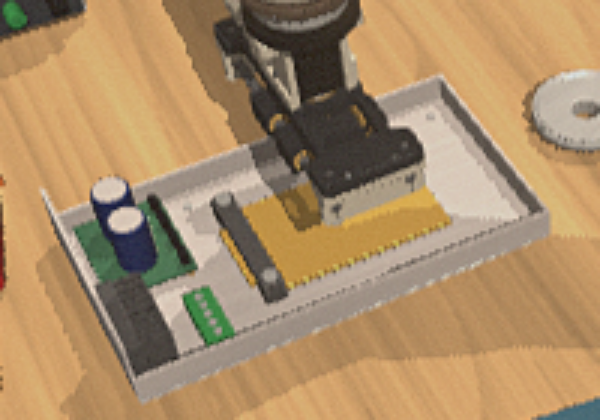

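Stopped hard at x≈-1.2 mm in my frame with a rising force, so the shoulders are on the feet. Next: release and check plate pose and stud from the wrist camera.

Run:
```python
from seg import *
np.set_printoptions(precision=4,suppress=True)
env.move_straight(ch(.000,0,.0292),.05); st()
env.gripper_to(.035); st("open")
env.move_straight(ch(.000,0,.12)); 
env.goto((.515,-.29,.25),R_yaw(0)); P,im=shot("wrist","w_home2"); np.savez("pics/home2",im=im,**P); st()
ct=blob(masks(im)["plate"],proj(P,[[.51,-.217,.008]])[0],close=15,rad=150)
ap=cv2.approxPolyDP(cv2.convexHull(ct.astype(np.float32)),3,True)[:,0]; w=cast(P,ap,.008)[:,:2]; print(ap,(w-CO)@CR)
u0=proj(P,[[*ch(-.03,0,.01)]])[0].astype(int); print(u0)
x0,y0=u0[0]-150,max(u0[1]-110,0); print(x0,y0)
cv2.imwrite("pics/home2c.png",cv2.resize(im[y0:y0+220,x0:x0+300,::-1],None,fx=2.6,fy=2.6,interpolation=cv2.INTER_CUBIC))
```

```text
t18.1 gap0.0090 F[-6.2  0.4  3.1] chassis xy[-0.0012 -0.0001] z0.0291
open t18.7 gap0.0351 F[0.2 0.2 0.6] chassis xy[0.0002 0.    ] z0.0292
 t20.6 gap0.0351 F[ 0.4 -0.6 -0.4] chassis xy[-0.0023 -0.0716] z0.2486
[[378.  76.]
 [379. 172.]
 [244. 174.]
 [238.  78.]] [[ 0.055   0.0443]
 [ 0.0587 -0.0438]
 [-0.0752 -0.0437]
 [-0.0744  0.0447]]
[287 127]
137 17
```

View pics/home2c.png

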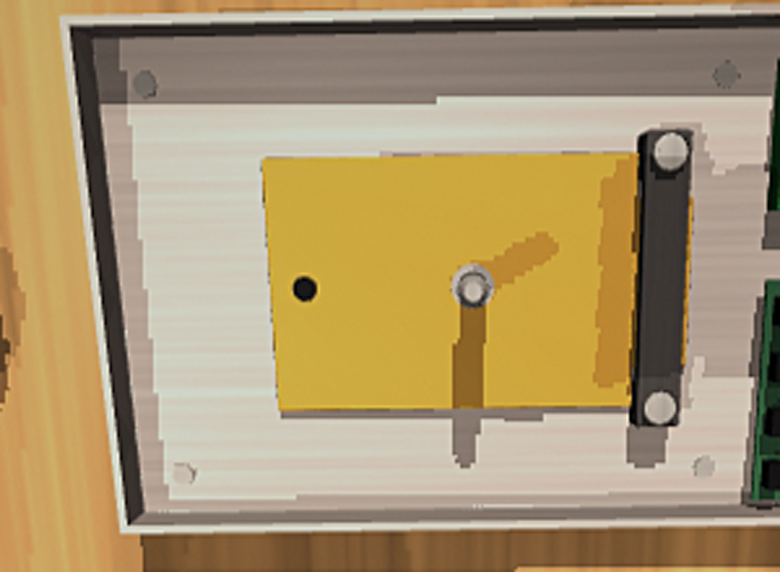

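The plate is home: its tongue shows beyond the bar and its rear edge is square. Stud at crop (472,288).

Run:
```python
from seg import *
np.set_printoptions(precision=4,suppress=True)
D=np.load("pics/home2.npz"); P={k:D[k] for k in("mtx","rvec","tvec")}
for u,z in[((472,287),.008),((472,290),.069)]: 
    w=cast(P,np.array(u)/2.6+(137,17),z)[0,:2]; print(w,CR.T@(w-CO))
r=cv2.cvtColor(D["im"],cv2.COLOR_RGB2GRAY)
# pad: fresh view, then pick
env.goto((.433,.02,.2),R_yaw(0)); env.gripper_to(.082,15); P,im=shot("wrist","w_pad")
p,d=ring(P,im,"pad",proj(P,[[.433,.101,.008]])[0],.003,rad=80); print("pad",p,d)
Q,im=shot("scene"); print("scene pad",ring(Q,im,"pad",proj(Q,[[.433,.101,.008]])[0],.003,rad=45)); st()
```

```text
[ 0.5147 -0.218 ] [-0.0006 -0.0004]
[ 0.5145 -0.2172] [-0.0007  0.0005]
pad [0.4331 0.1013] (0.06451872736215591, 0.0650574341416359)
scene pad (array([0.4342, 0.1008]), (0.06614123284816742, 0.06909321993589401))
 t22.8 gap0.0820 F[ 0.4 -0.3  0.1] chassis xy[-0.0774  0.2392] z0.2000
```

```bash
cat >> h.py <<'E'
T=(-.0007,0.)
def pick(p,h,opening,N,clear=.13):
    """grip ring at p, TCP h above the mat's top"""
    R=R_yaw(np.pi/2); env.gripper_to(opening,N)
    env.goto((*p,clear),R); env.move_straight((*p,.04),.25); env.move_straight((*p,.003+h),.08)
    env.gripper_to(0,N); st("grip"); env.move_straight((*p,clear),.15); st("up")
def place(zb,h,opening,dx=0.,slow=.03,clear=.14):
    """set down so that the ring's underside is at zb, TCP h above that"""
    env.goto(ch(T[0]+dx,T[1],clear),RC); env.move_straight(ch(T[0]+dx,T[1],zb+h+.012),.12); st("near")
    for d in(.006,.003,.0015,.0005,-.0005,-.0015):
        env.move_straight(ch(T[0]+dx,T[1],zb+h+d),slow); S=st("dn%.4f"%d)
        if S["wrist_force"][2]>2.5: break
    env.gripper_to(opening); st("rel")
    env.move_straight(ch(T[0]+dx,T[1],clear),.15)
E
python3 - <<'E'
from h import *
pick((.4332,.1012),.002,.082,15)
P,im=shot("scene","sc_pad"); P,im=shot("side","sd_pad")
cv2.imwrite("pics/m5.png",np.hstack([cv2.imread("pics/sc_pad.png")[150:350,230:430].repeat(2,0).repeat(2,1),cv2.imread("pics/sd_pad.png")[130:330,200:400].repeat(2,0).repeat(2,1)]))
E
```

```text
grip t25.6 gap0.0648 F[-0.4 -0.7  4.8] chassis xy[-0.0752  0.3204] z0.0053
up t26.6 gap0.0647 F[-0.4  0.1 -0.4] chassis xy[-0.0762  0.32  ] z0.1293
```

View pics/m5.png

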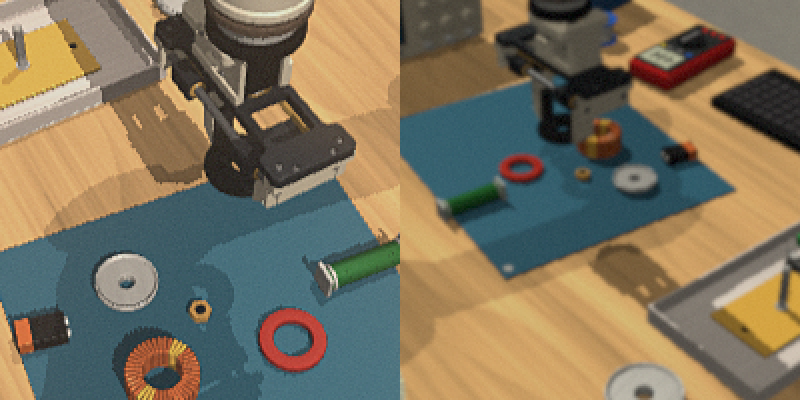

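The pad is held level. Placing it, then checking with the wrist camera and measuring the toroid afresh on the way.

```bash
cat > check.py <<'E'
from seg import *
np.set_printoptions(precision=4,suppress=True)
def check(name,zb,f):
    env.goto((.515,-.30,max(.25,.25)),R_yaw(0)); P,im=shot("wrist",f); np.savez("pics/"+f,im=im,**P)
    p,d=ring(P,im,name,proj(P,[ch(T[0],T[1],zb+ZM[name])])[0],zb,rad=75); print(f,"chassis",CR.T@(p-CO),d)
def look(name,p,f):
    env.goto((p[0],p[1]-.08,.22),R_yaw(0)); P,im=shot("wrist",f)
    q,d=ring(P,im,name,proj(P,[[*p,.01]])[0],.003,rad=75); print(name,q,d); return q
E
python3 - <<'E'
from check import *
place(.008,.0022,.082)
check("pad",.008,"c_pad")
q=look("toroid",(.564,.196),"l_tor"); st()
D=np.load("pics/c_pad.npz")["im"]
cv2.imwrite("pics/m6.png",np.hstack([cv2.resize(D[60:240,180:420,::-1],(480,360)),cv2.resize(cv2.imread("pics/l_tor.png")[50:290,200:440],(300,360))]))
E
```

```text
near t29.0 gap0.0648 F[ 1.1  0.  -0.4] chassis xy[ 0.     -0.0001] z0.0229
dn0.0060 t29.4 gap0.0646 F[-0.4  0.1 -0.7] chassis xy[-0.0008 -0.0001] z0.0162
dn0.0030 t29.6 gap0.0646 F[ 0.1 -0.5  0.1] chassis xy[-0.0008  0.    ] z0.0130
dn0.0015 t29.9 gap0.0651 F[-1.2  0.9 -0.4] chassis xy[-0.0007  0.    ] z0.0116
dn0.0005 t30.1 gap0.0642 F[ 0.3  0.7 -0.4] chassis xy[-0.0007  0.    ] z0.0106
dn-0.0005 t30.4 gap0.0646 F[-2.2 -0.3  6.5] chassis xy[-0.0006 -0.    ] z0.0104
rel t30.9 gap0.0821 F[-0.2  1.2 -0.2] chassis xy[-0.0007  0.    ] z0.0096
c_pad chassis [-0.0011  0.0003] (0.06330525130033493, 0.06360835582017899)
toroid [0.5625 0.1957] (0.06672211736440659, 0.06734823435544968)
 t34.7 gap0.0821 F[-0.1  0.2  0.7] chassis xy[0.056  0.3306] z0.2198
```

View pics/m6.png

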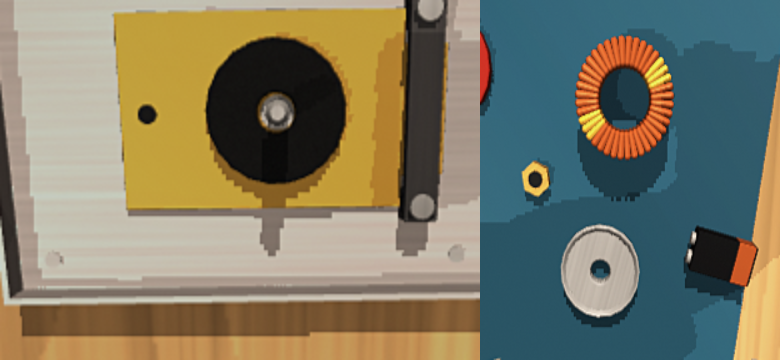

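Pad is within about 1 mm of the stud and flat. Toroid next.

Run:
```python
from check import *
pick((.563,.196),.006,.084,35,clear=.15)
P,im=shot("side","sd_tor"); shot("scene","sc_tor")
place(.017,.0062,.082,slow=.02,clear=.15)
check("toroid",.017,"c_tor")
q=look("fibre",(.4387,.2153),"l_fib"); st()
D=np.load("pics/c_tor.npz")["im"]
cv2.imwrite("pics/m7.png",np.hstack([cv2.resize(D[60:240,180:420,::-1],(480,360)),cv2.resize(cv2.imread("pics/sd_tor.png")[90:290,200:370],(300,360))]))
```

```text
grip t37.6 gap0.0645 F[-0.3 -0.7  1.4] chassis xy[0.0563 0.4125] z0.0093
up t38.7 gap0.0646 F[ 0.5  0.3 -4.6] chassis xy[0.0555 0.412 ] z0.1489
near t41.5 gap0.0645 F[-0.1 -0.1 -2.8] chassis xy[ 0.0001 -0.0001] z0.0360
dn0.0060 t41.9 gap0.0645 F[-0.1  0.5 -3.5] chassis xy[-0.0008 -0.    ] z0.0292
dn0.0030 t42.2 gap0.0646 F[-0.4  0.4 -3.1] chassis xy[-0.0009  0.0001] z0.0260
dn0.0015 t42.5 gap0.0650 F[-0.  -0.8 -3.4] chassis xy[-0.0008  0.    ] z0.0246
dn0.0005 t42.7 gap0.0646 F[-0.6  1.  -4. ] chassis xy[-0.0007 -0.    ] z0.0237
dn-0.0005 t43.0 gap0.0647 F[-2.9  0.6  3.1] chassis xy[-0.0006  0.    ] z0.0233
rel t43.5 gap0.0819 F[ 0.6 -0.4 -0.4] chassis xy[-0.0006  0.    ] z0.0227
c_tor chassis [-0.0016 -0.0017] (0.11124549061059952, 0.13640257716178894)
fibre [0.4389 0.2152] (0.061351411044597626, 0.06143651530146599)
 t47.3 gap0.0819 F[ 0.4 -0.7 -0.2] chassis xy[-0.0687  0.3533] z0.2200
```

View pics/m7.png

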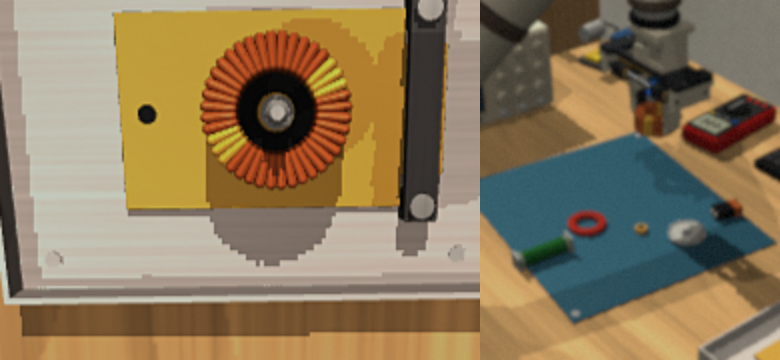

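The toroid is seated and concentric with the stud at crop (276,110). The numeric check was void because the mask merged with the plate. Fibre washer next.

Run:
```python
from check import *
D=np.load("pics/c_tor.npz"); P={k:D[k] for k in("mtx","rvec","tvec")}; w=cast(P,[(318.2,115)],.032)[0,:2]; print("toroid chassis",CR.T@(w-CO))
pick((.4389,.2153),.002,.08,20,clear=.15)
place(.047,.0022,.08,slow=.02,clear=.15)
check("fibre",.047,"c_fib")
q=look("dish",(.544,.0915),"l_dish"); st()
D=np.load("pics/c_fib.npz")["im"]
cv2.imwrite("pics/m8.png",np.hstack([cv2.resize(D[60:240,180:420,::-1],(480,360)),cv2.resize(cv2.imread("pics/l_dish.png")[50:290,220:420],(300,360))]))
```

```text
toroid chassis [-0.0007  0.0009]
grip t50.2 gap0.0605 F[ 0.1  0.7 -0.5] chassis xy[-0.0676  0.4344] z0.0051
up t51.4 gap0.0604 F[ 0.1 -0.7 -0.9] chassis xy[-0.068   0.4338] z0.1492
near t53.9 gap0.0606 F[ 0.3  0.7 -0.8] chassis xy[-0.0001  0.0001] z0.0618
dn0.0060 t54.3 gap0.0603 F[-0.   0.3 -0.6] chassis xy[-0.0007 -0.    ] z0.0552
dn0.0030 t54.6 gap0.0609 F[ 0.5 -0.  -0.9] chassis xy[-0.0008  0.0001] z0.0520
dn0.0015 t54.9 gap0.0604 F[-0.3 -0.  -0.1] chassis xy[-0.0007  0.    ] z0.0506
dn0.0005 t55.1 gap0.0606 F[ 0.1  0.6 -0.4] chassis xy[-0.0007 -0.    ] z0.0496
dn-0.0005 t55.4 gap0.0606 F[-1.7  0.   4.8] chassis xy[-0.0005 -0.    ] z0.0491
rel t55.9 gap0.0804 F[-0.2 -0.6  0.3] chassis xy[-0.0007  0.    ] z0.0486
c_fib chassis [-0.0008  0.0004] (0.060834940522909164, 0.06136066094040871)
dish [0.5436 0.0917] (0.05954466015100479, 0.059691693633794785)
 t59.1 gap0.0800 F[ 0.   0.6 -0.2] chassis xy[0.0338 0.2263] z0.2198
```

View pics/m8.png

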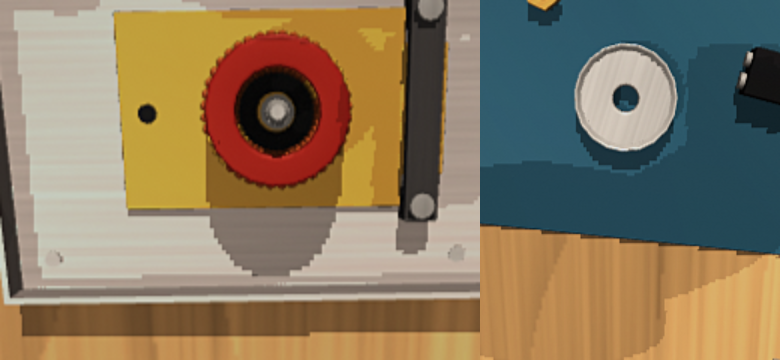

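The fibre washer is centred to within 1 mm. Dish next, gripped higher so the fingers clear the wider fibre, and lowered slowly past the stud tip.

Run:
```python
from check import *
pick((.5437,.0917),.0075,.08,20,clear=.15)
env.goto(ch(*T,.15),RC); env.move_straight(ch(*T,.085),.12)
for z in(.079,.076,.073,.070):
    env.move_straight(ch(*T,z),.04); S=st()
    if S["wrist_force"][2]>3: raise SystemExit("contact")
place(.0495,.0077,.075,slow=.02,clear=.071)
env.move_straight(ch(*T,.15))
check("dish",.0495,"c_dish"); shot("scene","s_end"); shot("side","d_end"); st()
D=np.load("pics/c_dish.npz")["im"]
cv2.imwrite("pics/m9.png",np.hstack([cv2.resize(D[60:240,180:420,::-1],(400,300)),cv2.resize(cv2.imread("pics/d_end.png")[140:340,200:500],(400,300))]))
```

```text
grip t62.0 gap0.0577 F[-0.2 -0.3  0.4] chassis xy[0.0349 0.3087] z0.0108
up t63.1 gap0.0577 F[ 0.4  0.5 -1.2] chassis xy[0.0341 0.3082] z0.1490
 t65.3 gap0.0573 F[ 0.1  0.5 -0.6] chassis xy[-0.0007 -0.0002] z0.0791
 t65.5 gap0.0575 F[ 0.2  0.4 -0.6] chassis xy[-0.0008 -0.    ] z0.0759
 t65.8 gap0.0575 F[-0.1 -0.7 -0.9] chassis xy[-0.0008 -0.    ] z0.0728
 t66.0 gap0.0578 F[-0.1  0.2 -1. ] chassis xy[-0.0009  0.    ] z0.0697
near t66.5 gap0.0579 F[-0.1  0.1 -0.9] chassis xy[-0.0008 -0.    ] z0.0690
dn0.0060 t67.0 gap0.0577 F[ 1.  -0.1  0.1] chassis xy[-0.0008  0.0001] z0.0630
dn0.0030 t67.3 gap0.0575 F[-1.  -0.   0.7] chassis xy[-0.0008  0.0001] z0.0601
dn0.0015 t67.5 gap0.0577 F[-1.  -0.5 -0.6] chassis xy[-0.0008  0.    ] z0.0586
dn0.0005 t67.8 gap0.0579 F[-0.5 -0.4 -0.7] chassis xy[-0.0008 -0.    ] z0.0576
dn-0.0005 t68.0 gap0.0579 F[-0.4 -0.2  4.1] chassis xy[-0.0006 -0.    ] z0.0572
rel t68.6 gap0.0748 F[-0.   0.7  0.4] chassis xy[-0.0007  0.    ] z0.0566
c_dish chassis [-0.0013 -0.0015] (0.05509432405233383, 0.05888248234987259)
 t70.8 gap0.0748 F[-0.6  0.8  0.1] chassis xy[-0.0022 -0.0818] z0.2491
```

View pics/m9.png

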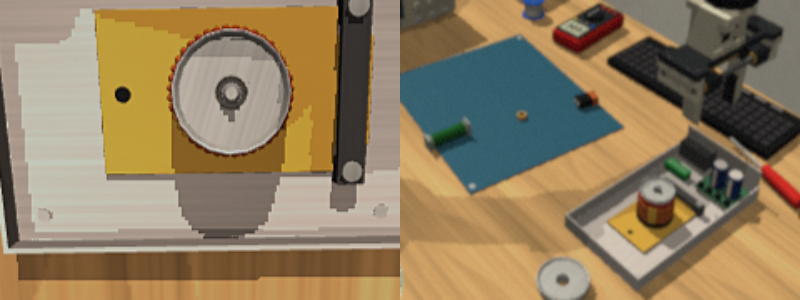

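```bash
python3 -c "
from h import *
st(); job.job_done()"
```

```text
t70.8 gap0.0748 F[-0.6  0.8  0.1] chassis xy[-0.0022 -0.0818] z0.2491
the job is handed in; nothing more can be done
```

The transformer is fitted and the job is handed in at 70.8 s, well under the 138 s limit. I slid the plate home under the keeper bar until its shoulders stopped against the feet at about 14 N. Then I stacked the pad, toroid, fibre washer and dish over the stud, lowering each one until it made contact at its expected height.

**Last checks:**
- **Centring:** the pad, toroid and fibre washer measured within about 1 mm of the stud. For the toroid, the automatic measurement failed because its colour merged with the yellow plate, so I read that position by hand from the picture.
- **Dish:** its automatic measurement gave about 1.6 mm off centre and an undersized diameter (55 × 59 mm), so I don't trust that figure. In the picture it sits centred on the stud. It touched down at the height expected for its flange flat on the fibre.
- **Plate:** it still looks home in the final picture, with the plate's hole at the same pixel as before stacking.
- **Left alone:** the nut, resistor and battery are still on the mat and show no sign of being moved. I did not touch any of the look-alikes.

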